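# Draw in a sprung fork with the trigger clamp and set its dummy axle

## Robot

A 6-joint arm with a two-finger parallel gripper is mounted at the origin on the work surface. World frame = base frame: x ahead of the robot, y to its left, z up, the work surface at z = 0. Lengths are in m, angles in rad, forces in N, time in s.
With the tool pointing down it reaches from about 0.35 to 0.95 m from the base axis. Payload 17.4 kg.
Tool frame: the origin (TCP) lies on the centre line of the jaws, within the pads' length; the fingertips stand 14 mm ahead of it and the grasp point (between the pads) lies 5 mm behind it (ctrl.tips_ahead is the distance from the TCP to the fingertips, in m); x points along the fingers, z is the direction in which the jaws open and shut, and the axes are right-handed (so a half turn about x gives the same grasp; the last joint's range is limited). The gripper opens to 93 mm and grips with 3 to 60 N. Pads are 15 mm wide; open, the fingers measure 128 mm over their backs; the gripper's body (75 mm by 188 mm) begins 65 mm behind the grasp point.
Start: joints at [-1.334, 0.116, 1.442, -0, 1.584, -0.038], TCP at [0.183, -0.65, 0.233] pointing down, gripper open.
Joint ranges: [-2.83, 2.83], [-0.83, 2.19], [0.07, 2.5], [-1.14, 4.28], [0.01, 3], [-2.97, 2.97]. Speed limits (rad/s): [1.89, 1.89, 2.22, 3.14, 3.14, 3.14].

## Interface

Orientations are given as a unit quaternion [w, x, y, z].
In Python, from cell import ctrl gives the robot as it stands. Calls block until the motion is done:
- ctrl.movep(position, orientation): joint-space move of the TCP to a pose.
- ctrl.move_l(position, speed=0.15, rotation=None, until_force=None): straight line of the TCP; rotation=None keeps the orientation; speed is the mean speed in m/s. With until_force (N) it stops when the force on the tool has changed by that much, and returns True; else False.
- ctrl.set_joints(angles): joint-space move.
- ctrl.move_gripper(opening, strength=None): finger opening in m; strength is the grip in N (None keeps the last); returns when the fingers have stopped.
- ctrl.hold(seconds).
- ctrl.ik(position, orientation): joint angles nearest the present ones, or None.
- ctrl.read_state(): the state.
- ctrl.snapshot(name): name is "scene" or "top" or "wrist"; returns the picture (420x560x3 uint8, blue, green, red); there is no depth.
- ctrl.camera_info(name): a dict with "fx", "fy", "cx", "cy" (pixels), "R" (3x3) and "t" (3): a world point X has camera coordinates R X + t. Camera axes: x right, y down, z forward; pixel columns grow to the right and rows downward; lengths in m; the calibration is good to about 2 mm. A picture is of the moment at which its call begins: read the wrist's pose just before it. camera_info takes no time and is no camera call; for the wrist camera it gives the pose at the moment of the call.
A pose or a line that the arm cannot do raises ctrl.Unreachable and nothing moves.
- ctrl.sign_off(): hands the job in, once; it reports no verdict.
The state is a dict: "t": time; "q": joint angles; "joint_vel": joint speeds; "tau": joint torques, N m; "tcp_pos": TCP position; "orientation": TCP orientation; "contact_force": force on the tool from outside, world axes, zero at the start; "torque": the same for the moment, N m; "finger_gap": finger opening in m.
Only numpy, scipy, OpenCV 4.12 (cv2) and the standard library are available. Lean on these libraries where they do the work, as an engineer would, in place of code of your own. Each camera call takes 0.05 s, during which the arm holds its last target.

## Task

One leg of the welded fork has sprung outwards. Pump the trigger of the bar clamp until its jaw has drawn that leg in far enough, take the dummy axle from the V-blocks and lower it, without dropping it, into the open slots of both legs until both ends rest on the slot bottoms with a collar outside each leg. Then press the clamp's release lever and slide the jaw all the way back to the end of its travel, so that the leg springs back against the collar, and leave the other things on the table where they are.

Things in the scene. Friction and masses are not known exactly. Their poses are not given: they have to be found in the camera images.
- jig: The fork's 10 mm crown plate and the clamp's steel bar, bolted to the table as one rigid set. Origin on the table, midway between the fork's legs. z up; y runs from the sprung leg to the fixed leg, along the clamp's bar; x from the bar to the fork. The bar lies at x = -105 mm, its centre 80 mm above the table, on an end stand (y -234 to -204 mm) and the fixed jaw's foot.
- fork_seat (a point): Midway between the fork's two slots, at the height of the axle's centre line when it rests on both slot bottoms: 120 mm above the jig's origin, axes as the jig's. Legs: upright steel plates 5 mm thick, 60 mm wide along x, tops 23 mm above this point. Slots open upwards: 23 mm wide (33 mm at the flared mouth), 33 mm deep, at x = 0. Fixed leg: y = 67.5 to 72.5 mm; between the legs it is empty.
- leg (a joint): Lean of the springy leg, rad, hinged along x at its foot (jig y -70 mm, 10 mm up). 0: free, leaning out, too wide for the axle's collars to pass outside both legs; 0.10: parallel, mirror image of the fixed leg, outer faces 145 mm apart (collars 148 mm); more: drawn further in, stop at 0.22. About 17 N at the jaw when parallel, growing evenly. Axle in, clamp off: about 0.07, against the collar.
- leg_slot (a point): Middle of the sprung leg's slot, mid-thickness, at the seated axle's height; moves with the leg. y across its thickness, z up along the leg.
- clamp (a joint): Travel of the clamp's sliding head (jaw, handle, trigger, release lever together) along the bar, m. 0: fully back at the end stand; grows along jig +y as the jaw closes. The jaw meets the free leg at about 0.048; about 0.055 holds it parallel. A ratchet lets it go forward always, back only while the release lever is held down; it rests every 6 mm (.0455, .0515, .057). Drag 2 to 5 N.
- jaw_face (a point): Centre of the moving jaw's rubber face (40 x 22 mm), which pushes the sprung leg along jig +y, 80 mm above the table. The jaw is a black arm reaching 125 mm sideways from the bar.
- handle_mid (a point): Middle of the clamp's fixed black handle, upright above the bar: 24 mm thick along the bar, 28 mm across, top 23 mm above this point (178 mm above the table).
- trigger (a joint): Angle of the clamp's trigger, rad. 0: rest, held forward by a light spring (2.5 N at the pad); 0.34: fully squeezed, hard stop. A full pull moves the head 7 to 8 mm forward; let go, it settles back 1 to 2 mm on the next tooth. A partial pull, or one begun before the trigger is fully forward, gains nothing; a full one may miss: pull again. At the pad 3 to 8 N free, 10 to 16 N drawing the leg.
- trigger_pad (a point): Middle of the trigger's front face (its jig +y side), 13 mm below its top: upright black paddle 22 mm wide, jawward of the handle, pivot under the bar 102 mm lower. Pull it along jig -y to the handle: 35 mm relative to the head, about 28 mm in space. Free in front, down to the jaw arm 75 mm lower. Hook it with closed fingers, or squeeze it with the handle (about 60 mm over both).
- release (a joint): Angle of the release lever, rad: 0 to 0.15 up (where it rests depends on the tooth), 0.24 pressed fully down. The head is free to slide from about 0.2; with the leg drawn in it then springs back a few mm. Springs up when let go.
- release_pad (a point): Middle of the top of the release lever's thumb plate: black, 26 mm wide, 52 mm long along the bar, behind the handle (jig -y side), about 132 mm above the table, free above. 17 mm behind this point its rear end turns up 13 mm: a finger pressing the plate down can pull on it to draw the head back. Goes down 10 mm to a hard stop: 4 N free, 8 to 16 N with the clamp loaded.
- axle_mid (a point): Centre of the dummy axle: bright round steel bar, 20 mm diameter, 186 mm long along its y axis, with a collar of 32 mm diameter, 10 mm thick, near each end (inner faces 74 mm either side of this point). About 0.5 kg, both ends alike. At first it lies level on two V-blocks, centre 44 mm above the table, free to grasp across the middle.
- rest: Two dark steel V-blocks, each 60 mm wide, 24 mm thick, 56 mm high, 72 mm clear between them, fixed on the table under the axle. Origin on the table midway between them; y along the axle.
- bin: Bystander: open red plastic bin, 110 x 160 x 75 mm, origin under its centre. Stays where it is.
- hammer: Bystander: hammer, 260 mm long, lying beyond the fork. Stays where it is.
- brush: Bystander: brush with a wooden handle, 200 mm long, lying beyond the fork. Stays where it is.
- magnet: Bystander: grey welding magnet, 100 x 24 x 56 mm, standing beyond the fork. Stays where it is.
Not all that is in view belongs to the job. Of the things shaped like the part that bears axle_mid, the bare steel one is meant.

How it is judged:
By the outcome, as a careful person would: the job done as asked, in the order asked, and still so for the second after the job is handed in, with the robot touching nothing.
It also fails if it takes over 72 s, if anything falls off the work surface, if the arm or the gripper's body presses on something with over 40 N, if the wrist force passes 120 N, or if a joint passes its speed limit or range.

## Working session

There is one attempt and no reset: what is moved stays moved. The work goes in short steps, each a Python script; the robot and the scene stay as the last script left them, time stands still between calls to the robot, and variables do not carry over. Pictures are saved under pics/ and viewed, and the job is handed in when it is done.

```bash
ls -la; mkdir -p pics; python3 - <<'E'
from cell import ctrl
import cv2
s=ctrl.read_state();print(s['t'],s['tcp_pos'],s['orientation'],s['finger_gap'])
for n in ("scene","top","wrist"):
    cv2.imwrite(f"pics/{n}0.png",ctrl.snapshot(n)); i=ctrl.camera_info(n); print(n,{k:(v if not hasattr(v,'tolist') else v.round(3).tolist()) for k,v in i.items()})
E
```

```text
total 12
drwxr-xr-x  3 agent agent 4096 Dec  6 00:11 .
drwxr-xr-x 23 root  root  4096 Dec  6 00:11 ..
drwxr-xr-x  2 agent agent 4096 Dec  6 00:11 pics
0.0 [ 0.18311941 -0.64948158  0.23189247] [ 0.56345847  0.42705385  0.56410342 -0.4265289 ] 0.09289775994893504
scene {'fx': 468.5608829705329, 'fy': 468.5608829705329, 'cx': 276.47745856229307, 'cy': 221.1770721759009, 'R': [[-0.6, 0.8, 0.007], [0.549, 0.418, -0.724], [-0.582, -0.431, -0.69]], 't': [0.319, -0.219, 1.703]}
top {'fx': 472.62415510751856, 'fy': 472.62415510751856, 'cx': 272.75375184351446, 'cy': 206.0666523334946, 'R': [[0.001, -1.0, -0.004], [-0.982, -0.001, -0.189], [0.189, 0.004, -0.982]], 't': [-0.001, 0.584, 1.151]}
wrist {'fx': 313.04226239629423, 'fy': 313.04226239629423, 'cx': 275.77219444030794, 'cy': 207.11390162616308, 'R': [[0.271, -0.963, -0.0], [-0.93, -0.262, 0.259], [-0.25, -0.07, -0.966]], 't': [-0.676, -0.029, 0.39]}
```

View pics/scene0.png

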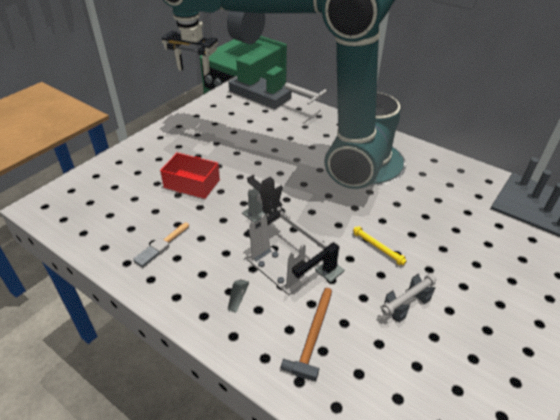

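View pics/top0.png

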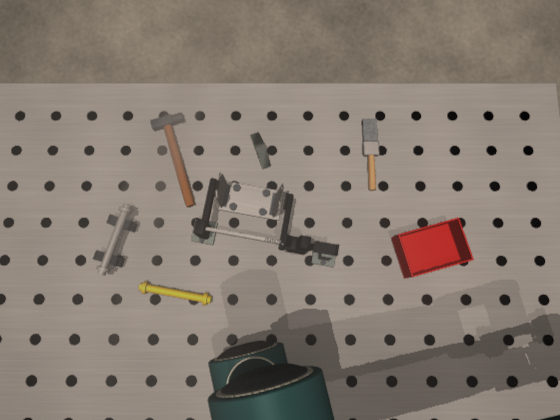

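View pics/wrist0.png

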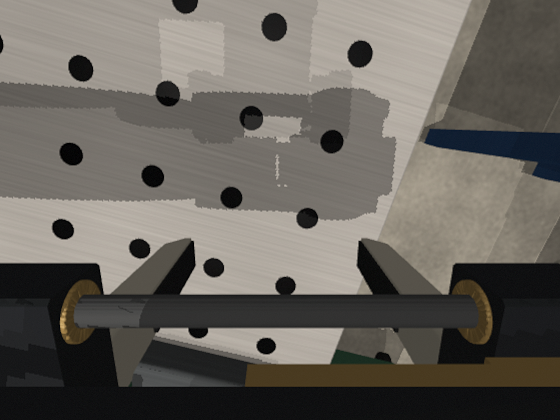

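Top view: the bare steel axle on V-blocks is at (117,240) and the yellow lookalike bar, not wanted, is at (175,293). The fork is at (250,200), with the clamp bar running from (200,232) to (330,255). I'll crop closer.

```bash
python3 - <<'E'
import cv2
t=cv2.imread("pics/top0.png"); s=cv2.imread("pics/scene0.png")
cv2.imwrite("pics/c1.png",cv2.resize(t[160:280,180:350],None,fx=4.7,fy=4.7,interpolation=cv2.INTER_CUBIC))
cv2.imwrite("pics/c2.png",cv2.resize(t[190:290,80:160],None,fx=6,fy=6,interpolation=cv2.INTER_CUBIC))
cv2.imwrite("pics/c3.png",cv2.resize(s[165:325,230:445],None,fx=3.7,fy=3.7,interpolation=cv2.INTER_CUBIC))
E
```

```text
(no output)
```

View pics/c1.png

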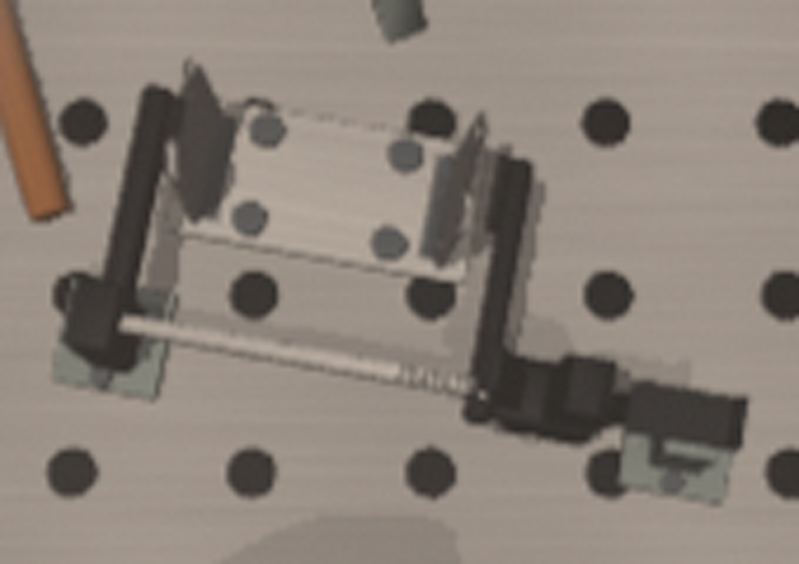

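View pics/c2.png

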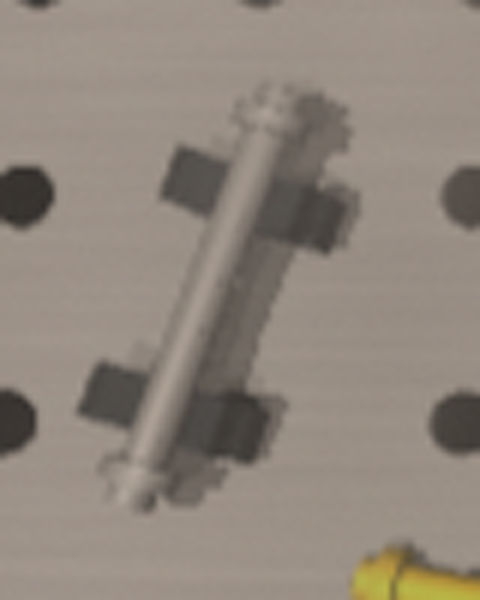

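View pics/c3.png

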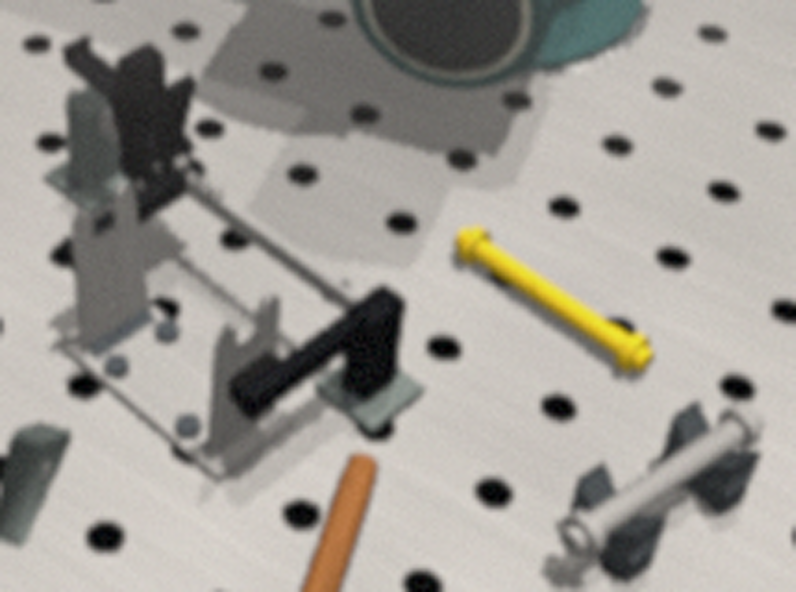

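```bash
cat > h.py <<'E'
import numpy as np, cv2
from cell import ctrl
from scipy.spatial.transform import Rotation as Rot
from scipy.optimize import least_squares
def proj(ci,X):
    c=ci['R']@np.asarray(X,float)+ci['t']; return np.array([ci['fx']*c[0]/c[2]+ci['cx'],ci['fy']*c[1]/c[2]+ci['cy']])
def back(ci,uv,z):
    d=np.array([(uv[0]-ci['cx'])/ci['fx'],(uv[1]-ci['cy'])/ci['fy'],1.]); R=np.array(ci['R'])
    C=-R.T@ci['t']; d=R.T@d; return C+d*(z-C[2])/d[2]
def J(p,X):  # jig pose p=(x,y,yaw)
    c,s=np.cos(p[2]),np.sin(p[2]); X=np.asarray(X,float); return np.array([p[0]+c*X[0]-s*X[1],p[1]+s*X[0]+c*X[1],X[2]])
def quat(xax,zax):
    xax=np.array(xax,float);zax=np.array(zax,float); y=np.cross(zax,xax); R=np.c_[xax,y,zax]
    q=Rot.from_matrix(R).as_quat(); return np.r_[q[3],q[:3]]
def down(yaw): # jaws open along horizontal direction yaw, tool down
    return quat([0,0,-1],[np.cos(yaw),np.sin(yaw),0])
def st():
    s=ctrl.read_state(); return s
E
python3 - <<'E'
from h import *
T=ctrl.camera_info("top");S=ctrl.camera_info("scene")
tc=lambda u,v:(u/4.7+180,v/4.7+160)
sc=lambda u,v:(u/3.7+230,v/3.7+165)
ta=lambda u,v:(u/6+80,v/6+190)
a=back(T,tc(120,322),80e-3);b=back(T,tc(400,375),80e-3);print("bar",a,b,np.arctan2(*(a-b)[1::-1]) - np.pi/2)
print("yaw of +y", np.arctan2((a-b)[1],(a-b)[0])-np.pi/2)
print("fixed leg topcorner", back(T,tc(188,62),.143), "scene prong x-", back(S,sc(272,300),.143),"x+",back(S,sc(224,332),.143))
print("crown corners", [back(T,tc(*p),.01).round(4) for p in [(250,108),(180,235),(465,275)]], back(S,sc(220,478),.01).round(4), back(S,sc(62,348),.01).round(4))
e1=back(T,ta(272,92),.044);e2=back(T,ta(142,500),.044);print("axle ends",e1,e2,np.linalg.norm(e1-e2),(e1+e2)/2)
f1=back(S,sc(578,540),.044);f2=back(S,sc(745,420),.044);print("axle ends scene",f1,f2,np.linalg.norm(f1-f2),(f1+f2)/2)
E
```

```text
bar [0.52273393 0.16589871 0.08      ] [0.49476775 0.01800337 0.08      ] -0.18688775425548987
yaw of +y -0.18688775425548987
fixed leg topcorner [0.6476447  0.12565052 0.143     ] scene prong x- [0.60045267 0.13614719 0.143     ] x+ [0.644695   0.12711138 0.143     ]
crown corners [array([0.6559, 0.1056, 0.01  ]), array([0.5823, 0.1438, 0.01  ]), array([ 0.5595, -0.0168,  0.01  ])] [0.6614 0.14   0.01  ] [ 0.6335 -0.0305  0.01  ]
axle ends [0.58814015 0.38018028 0.044     ] [0.4139928  0.42421659 0.044     ] 0.179628781487395 [0.50106647 0.40219844 0.044     ]
axle ends scene [0.57920913 0.37808679 0.044     ] [0.41221439 0.42570368 0.044     ] 0.1736508331181323 [0.49571176 0.40189523 0.044     ]
```

```bash
python3 - <<'E'
from h import *
s=st(); W=ctrl.camera_info("wrist"); C=-W['R'].T@W['t']
q=s['orientation'];R=Rot.from_quat(np.r_[q[1:],q[0]]).as_matrix()
print("cam in tool",R.T@(C-s['tcp_pos']),"cam axes in tool",(W['R']@R).round(3)); print(R.round(3))
p=(0.6095,0.063,-0.187)
for name,X,yaw in [("fork",J(p,[0,0,.13]),p[2]),("trig",J(p,[-.105,-.1,.16]),p[2]),("rel",J(p,[-.105,-.2,.13]),p[2]),("axle",np.array([.499,.402,.05]),-.255+np.pi/2-np.pi/2),("look",J(p,[-.105,-.13,.36]),p[2])]:
  for k in (0,np.pi):
    print(name,k,ctrl.ik(X,down(yaw+k)))
E
```

```text
cam in tool [-0.15169862  0.07240278  0.00072684] cam axes in tool [[-0.001 -0.     1.   ]
 [-0.259 -0.966 -0.   ]
 [ 0.966 -0.259  0.001]]
[[-0.     0.962  0.271]
 [ 0.001  0.271 -0.962]
 [-1.     0.    -0.001]]
fork 0 [ 6.13697708e-02  2.75938202e-02  1.70250625e+00 -4.44089210e-16
  1.41149258e+00  2.48369771e-01]
fork 3.141592653589793 [ 6.13697708e-02  2.75938202e-02  1.70250625e+00 -4.44089210e-16
  1.41149258e+00 -2.89322288e+00]
trig 0 [-8.45303401e-02 -2.73674032e-01  1.92630830e+00 -4.44089210e-16
  1.48895839e+00  1.02469660e-01]
trig 3.141592653589793 None
rel 0 [-2.91200232e-01 -2.68687284e-01  1.97167422e+00 -4.44089210e-16
  1.43860572e+00 -1.04200232e-01]
rel 3.141592653589793 None
axle 0 [ 6.38347596e-01  1.49478690e-01  1.70858713e+00 -4.44089210e-16
  1.28352683e+00  8.93347596e-01]
axle 3.141592653589793 [ 6.38347596e-01  1.49478690e-01  1.70858713e+00 -4.44089210e-16
  1.28352683e+00 -2.24824506e+00]
look 0 [-1.46177877e-01 -3.04514615e-01  1.62915548e+00 -4.44089210e-16
  1.81695178e+00  4.08221227e-02]
look 3.141592653589793 None
```

```bash
python3 - <<'E'
from h import *
p=(0.6095,0.063,-0.187)
def shot(n):
    import json
    W=ctrl.camera_info("wrist");im=ctrl.snapshot("wrist");cv2.imwrite(f"pics/{n}.png",im)
    np.savez(f"pics/{n}.npz",**{k:np.array(v) for k,v in W.items()})
ctrl.movep(J(p,[-.05,-.03,.30]),down(p[2])); shot("wA"); print(st()['t'])
ctrl.move_l(J(p,[-.06,-.17,.30]),speed=.2); shot("wB"); print(st()['t'],st()['tcp_pos'])
E
```

```text
2.9833
3.8833 [ 0.51914738 -0.09215514  0.29996554]
```

View pics/wA.png

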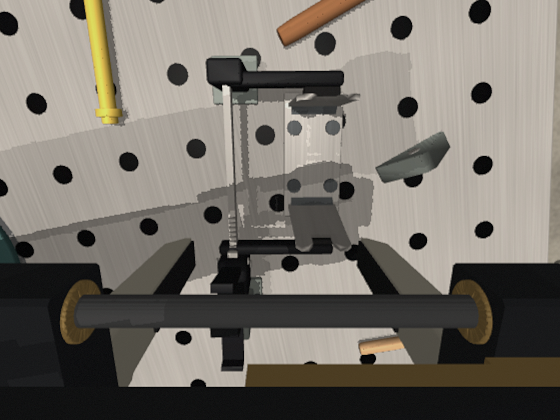

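View pics/wB.png

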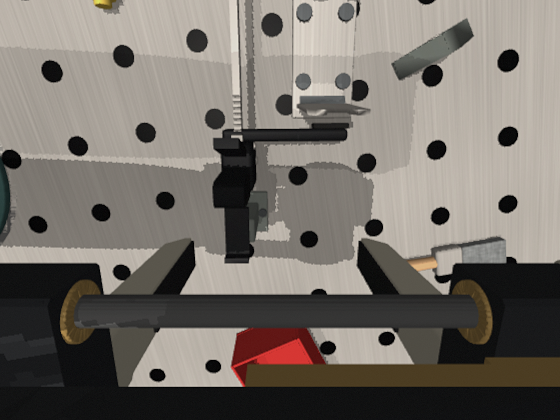

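```bash
python3 - <<'E'
import cv2
a=cv2.imread("pics/wA.png"); b=cv2.imread("pics/wB.png")
cv2.imwrite("pics/a1.png",cv2.resize(a[50:265,200:370],None,fx=2.75,fy=2.75,interpolation=cv2.INTER_CUBIC))
f=lambda i:cv2.convertScaleAbs(i,alpha=1.6,beta=25)
cv2.imwrite("pics/a2.png",cv2.resize(a[60:130,200:370],None,fx=4.7,fy=4.7,interpolation=cv2.INTER_CUBIC))
cv2.imwrite("pics/a3.png",cv2.resize(f(a[180:260,210:370]),None,fx=5,fy=5,interpolation=cv2.INTER_CUBIC))
cv2.imwrite("pics/b1.png",cv2.resize(f(b[85:275,190:380]),None,fx=3.1,fy=3.1,interpolation=cv2.INTER_CUBIC))
E
```

```text
(no output)
```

View pics/a2.png

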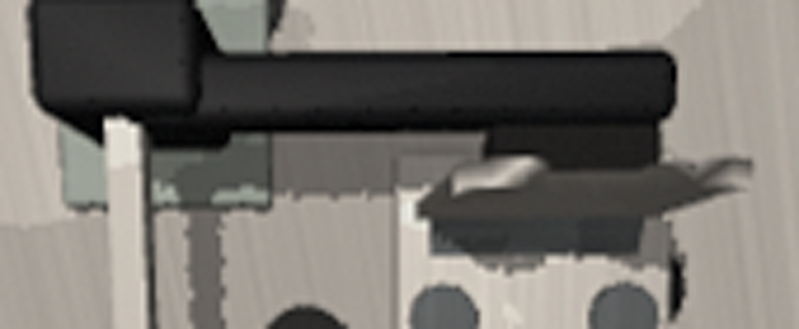

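View pics/a3.png

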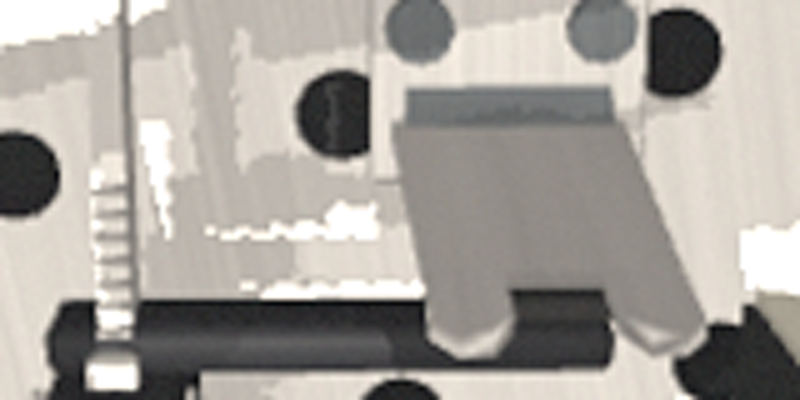

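View pics/b1.png

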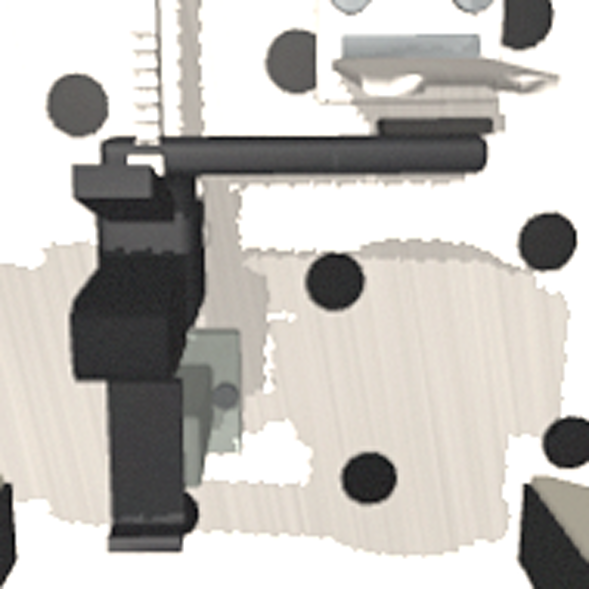

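```bash
python3 - <<'E'
from h import *
A=dict(np.load("pics/wA.npz"));B=dict(np.load("pics/wB.npz"))
p=(0.6095,0.063,-0.187)
inv=lambda X:(lambda d:np.array([np.cos(p[2])*d[0]+np.sin(p[2])*d[1],-np.sin(p[2])*d[0]+np.cos(p[2])*d[1]]).round(4)*1000)(X[:2]-np.array(p[:2]))
a2=lambda u,v:(u/4.7+200,v/4.7+60); a3=lambda u,v:(u/5+210,v/5+180); b1=lambda u,v:(u/3.1+190,v/3.1+85)
for n,c,uv,z in [("fix prong x-30",A,a2(455,178),.143),("x+30",A,a2(750,168),.143),("bar far",A,a2(126,160),.085),("bar near",A,a3(112,250),.085),
 ("bar B",B,b1(147,90),.085),("fixed jaw arm end top?",A,a2(672,60),.091),("foot block fixed L",A,a2(432,250),.01),("foot R",A,a2(640,250),.01),
 ("spr foot L",A,a3(408,90),.01),("spr foot R",A,a3(612,90),.01),
 ("spr prong x-30",A,a3(440,345),.143),("spr x+30",A,a3(695,345),.143),("sprB x-30",B,b1(345,72),.143),("sprB x+30",B,b1(550,80),.143),
 ("handle top FL",B,b1(75,315),.178),("handle top RL",B,b1(75,378),.178),("RR",B,b1(172,378),.178),
 ("trig top FL",B,b1(75,167),.178),("trig top RL",B,b1(77,200),.178),("trig FR",B,b1(152,167),.178),
 ("rel front",B,b1(145,380),.132),("rel rear",B,b1(145,525),.132),("rel up rear",B,b1(145,548),.145),
 ("jawface",B,b1(435,133),.08)]: print(n,inv(back(c,uv,z)))
E
python3 - <<'E'
import cv2
b=cv2.imread("pics/wB.png")[120:265,205:275]
b=cv2.convertScaleAbs(b,alpha=3,beta=0)
cv2.imwrite("pics/b2.png",cv2.resize(b,None,fx=4.1,fy=4.1,interpolation=cv2.INTER_CUBIC))
E
```

```text
fix prong x-30 [-29.1  63.3]
x+30 [29.3 65.1]
bar far [-102.9   71.6]
bar near [-102.6  -87.1]
bar B [-102.1  -88.5]
fixed jaw arm end top? [23.1 92.5]
foot block fixed L [-27.   53.4]
foot R [32.8 53.3]
spr foot L [-26.  -64.4]
spr foot R [ 33.1 -64.4]
spr prong x-30 [-25.4 -88.2]
spr x+30 [ 28.6 -88.2]
sprB x-30 [-35.  -84.8]
sprB x+30 [ 27.4 -87.2]
handle top FL [-113.8 -152.9]
handle top RL [-114.7 -171.6]
RR [ -86.4 -171.6]
trig top FL [-111.7 -111.3]
trig top RL [-111.6 -120.3]
trig FR [ -90.4 -111.4]
rel front [-100.3 -184.7]
rel rear [-102. -238.]
rel up rear [-100.5 -240.9]
jawface [   3.8 -103.7]
```

View pics/b2.png

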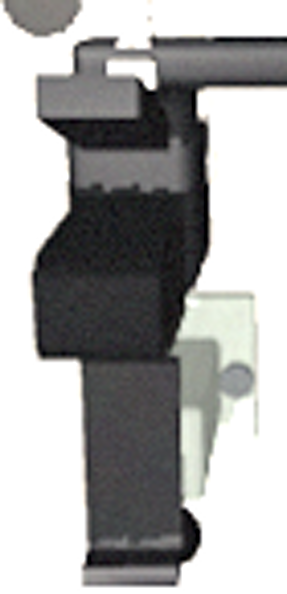

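```bash
cat > ov.py <<'E'
from h import *
def legpts(sign,lean=0.):
    out=[]
    prof=[(-30,10),(-30,143),(-16.5,143),(-11.5,136),(-11.5,120),(-8,112),(0,110),(8,112),(11.5,120),(11.5,136),(16.5,143),(30,143),(30,10)]
    for y in (67.5,72.5):
        L=[]
        for x,z in prof:
            h=z-10; yy=y-70
            Y=70+yy*np.cos(lean)+h*np.sin(lean); Z=10+h*np.cos(lean)-yy*np.sin(lean)
            L.append((x/1e3,sign*Y/1e3,Z/1e3))
        out.append(L)
    return out
def overlay(im,ci,p,lean,roi,f,name):
    r0,r1,c0,c1=roi
    im=cv2.resize(im[r0:r1,c0:c1],None,fx=f,fy=f,interpolation=cv2.INTER_CUBIC)
    def pl(P,col):
        q=np.array([((proj(ci,J(p,X))-[c0,r0])*f) for X in P]); cv2.polylines(im,[np.int32(q.round())],False,col,1,cv2.LINE_AA)
    for L in legpts(1): pl(L,(0,0,255))
    for L in legpts(-1,lean): pl(L,(255,0,0))
    pl([(-.105,-.234,.08),(-.105,.1,.08)],(0,200,0))
    cv2.imwrite(name,im)
E
python3 - <<'E'
from ov import *
p0=(0.6095,0.063,-0.187); d=J((0,0,p0[2]),[.0027,-.0056,0]); p=(p0[0]+d[0],p0[1]+d[1],-.188); print(p)
A=dict(np.load("pics/wA.npz"));B=dict(np.load("pics/wB.npz"))
overlay(cv2.imread("pics/wA.png"),A,p,.1,(55,265,200,370),2.8,"pics/oA.png")
overlay(cv2.imread("pics/wB.png"),B,p,.1,(0,150,220,390),4,"pics/oB.png")
overlay(cv2.imread("pics/scene0.png"),ctrl.camera_info("scene"),p,.1,(165,305,230,350),4,"pics/oS.png")
E
```

```text
(np.float64(0.6111118218520045), np.float64(0.05699566570572549), -0.188)
```

View pics/oA.png

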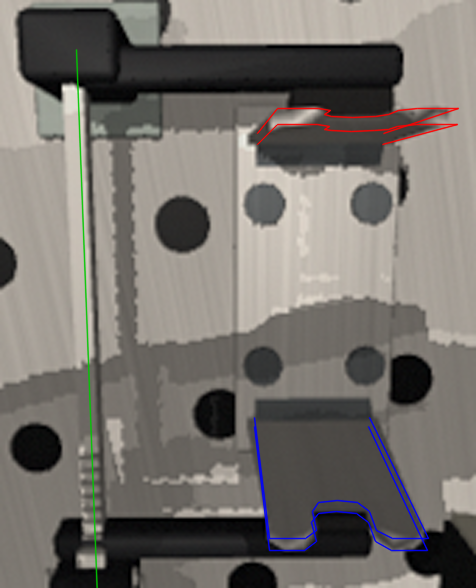

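View pics/oB.png

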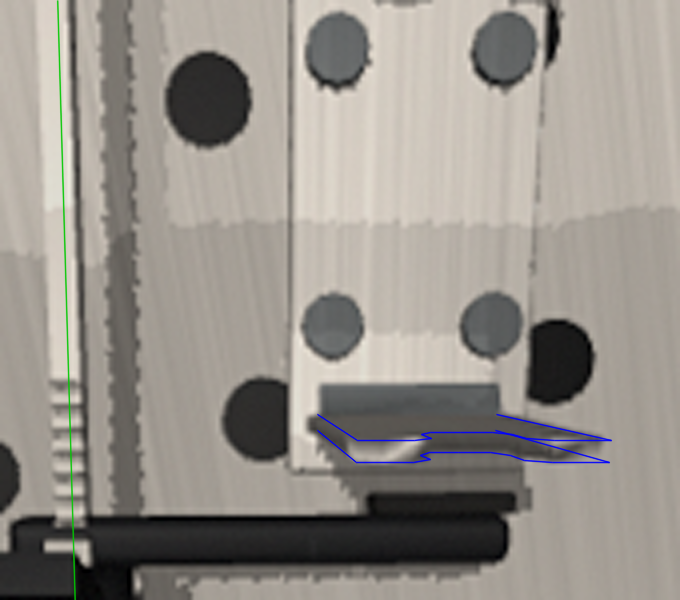

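View pics/oS.png

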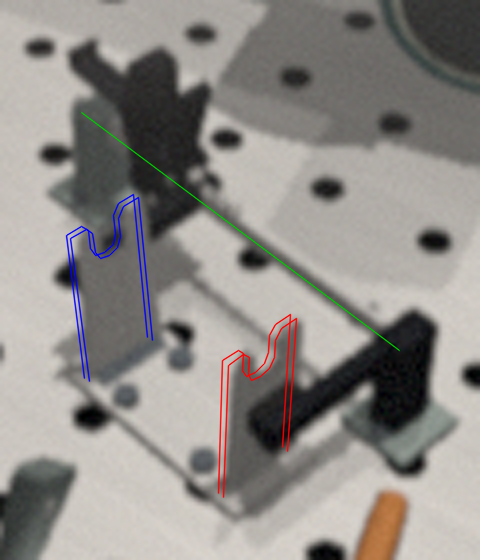

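```bash
python3 - <<'E'
from h import *
A=dict(np.load("pics/wA.npz"));B=dict(np.load("pics/wB.npz"));T=ctrl.camera_info("top");S=ctrl.camera_info("scene")
def blobs(im,ci,amin,amax):
    g=cv2.cvtColor(im,cv2.COLOR_BGR2GRAY)
    _,b=cv2.threshold(g,55,255,cv2.THRESH_BINARY_INV)
    n,l,s,c=cv2.connectedComponentsWithStats(b)
    out=[]
    for i in range(1,n):
        x,y,w,h,a=s[i]
        if amin<a<amax and a>0.72*w*h and .6<w/h<1.7: out.append(back(ci,c[i],0)[:2])
    return np.array(out)
H={}
for n,ci,am in [("wA",A,(150,600)),("wB",B,(150,600)),("top0",T,(50,140)),("scene0",S,(25,110))]:
    H[n]=blobs(cv2.imread(f"pics/{n}.png"),ci,*am)
def near(a,b):
    d=[];
    for x in H[a]:
        e=np.linalg.norm(H[b]-x,axis=1);i=e.argmin()
        if e[i]<.02:d.append(np.r_[x,H[b][i]-x])
    print(a,b); print((np.array(d)*1000).round(1)); print(np.median(np.array(d)[:,2:],0)*1000)
near("top0","wA");near("top0","wB");near("top0","scene0");near("wA","wB")
E
```

```text
top0 wA
[[ 8.513e+02  1.028e+02 -4.000e-01 -3.600e+00]
 [ 8.512e+02  3.200e+00 -4.000e-01 -3.900e+00]
 [ 8.509e+02 -9.730e+01 -2.000e-01 -3.600e+00]
 [ 7.509e+02 -9.690e+01  1.000e-01 -3.800e+00]
 [ 6.510e+02  2.030e+02 -1.000e-01 -3.800e+00]
 [ 5.508e+02 -9.690e+01  2.000e-01 -3.600e+00]
 [ 3.510e+02 -1.976e+02 -3.000e-01 -3.100e+00]]
[-0.17713716 -3.64701432]
top0 wB
[[ 8.512e+02  3.200e+00 -4.000e-01 -4.100e+00]
 [ 8.509e+02 -9.730e+01 -0.000e+00 -3.500e+00]
 [ 8.512e+02 -1.971e+02 -4.000e-01 -3.800e+00]
 [ 7.509e+02 -9.690e+01  0.000e+00 -4.100e+00]
 [ 7.513e+02 -1.969e+02 -4.000e-01 -4.000e+00]
 [ 6.511e+02 -9.740e+01 -2.000e-01 -3.400e+00]
 [ 6.513e+02 -1.971e+02 -5.000e-01 -3.700e+00]
 [ 6.506e+02 -3.970e+02  3.000e-01 -3.700e+00]
 [ 5.508e+02 -9.690e+01  1.000e-01 -3.700e+00]
 [ 5.512e+02 -1.976e+02 -2.000e-01 -3.100e+00]
 [ 5.513e+02 -3.967e+02 -7.000e-01 -4.000e+00]
 [ 2.506e+02 -9.660e+01  3.000e-01 -4.000e+00]
 [ 2.509e+02 -1.967e+02 -1.000e-01 -3.800e+00]]
[-0.20637566 -3.77635261]
top0 scene0
[[ 851.3  102.8   -5.7   -3.3]
 [ 851.2    3.2   -5.2   -3.6]
 [ 850.9  -97.3 
[... 388 characters left out ...]
[ 250.8  503.5   -6.9   -3.3]]
[-5.68071077 -3.36231894]
wA wB
[[ 5.510e+02  9.920e+01 -0.000e+00  2.000e-01]
 [ 4.510e+02  9.940e+01 -0.000e+00 -2.000e-01]
 [ 3.509e+02  9.930e+01  3.000e-01 -1.000e-01]
 [ 8.508e+02 -8.000e-01 -0.000e+00 -1.000e-01]
 [ 2.510e+02  9.930e+01  2.000e-01 -0.000e+00]
 [ 6.525e+02 -1.200e+00  2.000e-01  1.000e-01]
 [ 5.493e+02 -3.000e-01  3.000e-01 -1.000e-01]
 [ 4.510e+02 -5.000e-01  1.000e-01 -3.000e-01]
 [ 3.509e+02 -6.000e-01  2.000e-01  1.000e-01]
 [ 8.507e+02 -1.009e+02  2.000e-01  1.000e-01]
 [ 2.508e+02 -6.000e-01  4.000e-01 -1.000e-01]
 [ 7.510e+02 -1.007e+02 -1.000e-01 -3.000e-01]
 [ 5.510e+02 -1.005e+02 -1.000e-01 -1.000e-01]]
[ 0.15615814 -0.1100633 ]
```

```bash
python3 - <<'E'
from h import *
A=dict(np.load("pics/wA.npz"));B=dict(np.load("pics/wB.npz"))
A['t']=A['t']+A['R']@np.array([.001,-.0007,0]);B['t']=B['t']+B['R']@np.array([.001,-.0007,0]) # true=meas-(.001,-.0007)
np.savez("pics/wAc.npz",**A);np.savez("pics/wBc.npz",**B)
p=(0.609,0.058,-.188)
inv=lambda X:(lambda d:np.array([np.cos(p[2])*d[0]+np.sin(p[2])*d[1],-np.sin(p[2])*d[0]+np.cos(p[2])*d[1]]).round(4)*1000)(X[:2]-np.array(p[:2]))
for uv in [(264,205),(372,204),(262,365),(365,365)]: print("bolt",inv(back(A,(uv[0]/2.8+200,uv[1]/2.8+55),.015)))
for uv in [(338,50),(505,48),(333,326),(490,323)]: print("boltB",inv(back(B,(uv[0]/4+220,uv[1]/4),.015)))
a2=lambda u,v:(u/4.7+200,v/4.7+60); a3=lambda u,v:(u/5+210,v/5+180); b1=lambda u,v:(u/3.1+190,v/3.1+85)
for n,c,uv,z in [("bar far",A,a2(126,160),.084),("bar near",A,a3(112,250),.084),
 ("foot block fixed L",A,a2(432,250),.01),("foot R",A,a2(640,250),.01), ("spr foot L",A,a3(408,90),.01),("spr foot R",A,a3(612,90),.01),
 ("fix prong inner edge slot L",A,a2(545,165),.143),("fix slot R",A,a2(700,168),.143),("spr slot L",A,a3(513,310),.138),("spr slot R",A,a3(608,312),.138),
 ("trig top FL",B,b1(75,167),.178),("trig FR",B,b1(152,167),.178),("handle",B,b1(73,345),.178),("handleR",B,b1(172,345),.178),("jawface",B,b1(435,133),.08),("arm front",B,b1(300,138),.09)]: print(n,inv(back(c,uv,z)))
E
```

```text
bolt [-25.4  39.3]
bolt [26.8 39.7]
bolt [-25.2 -39.3]
bolt [ 27.  -39.3]
boltB [-25.   39.3]
boltB [26.7 39.9]
boltB [-24.7 -40.5]
boltB [ 26.5 -39.6]
bar far [-104.6   77.1]
bar near [-104.2  -82. ]
foot block fixed L [-28.6  58.9]
foot R [31.2 58.9]
spr foot L [-27.5 -58.9]
spr foot R [ 31.6 -58.9]
fix prong inner edge slot L [-13.   71.2]
fix slot R [17.8 70.6]
spr slot L [-11.  -76.8]
spr slot R [  9.3 -77.2]
trig top FL [-113.1 -106. ]
trig FR [ -91.9 -105.9]
handle [-116.2 -156.3]
handleR [ -87.6 -156.3]
jawface [  2.4 -98.2]
arm front [-48.1 -99.9]
```

The jig fit is now consistent: bolts are symmetric at y ±39.4 mm and the bar sits at x −104.5 mm. The wrist camera agrees with the hole grid to 1 mm. The jaw is about 15 mm short of the leg, so I expect about 4 pulls. I'll start with one test pump.

```bash
cat >> h.py <<'E'
P=(0.6098,0.0579,-.188)
def jinv(X,p=P):
    d=np.asarray(X)[:2]-np.array(p[:2]);c,s=np.cos(p[2]),np.sin(p[2]);return np.array([c*d[0]+s*d[1],-s*d[0]+c*d[1],X[2]])
def where(tag=""):
    s=st(); f=s['contact_force'];c,sn=np.cos(P[2]),np.sin(P[2])
    print(tag,"t%.2f"%s['t'],"jig",(jinv(s['tcp_pos'])*1e3).round(1),"F",np.round([c*f[0]+sn*f[1],-sn*f[0]+c*f[1],f[2]],1),"gap %.4f"%s['finger_gap'],flush=True)
def shot(n):
    W=ctrl.camera_info("wrist");im=ctrl.snapshot("wrist");cv2.imwrite(f"pics/{n}.png",im)
    W['t']=W['t']+W['R']@np.array([.001,-.0007,0]); np.savez(f"pics/{n}.npz",**{k:np.array(v) for k,v in W.items()}); return im,W
E
python3 - <<'E'
from h import *
ctrl.move_gripper(0.0,20); where("closed")
ctrl.move_l(J(P,[-.104,-.088,.20]),speed=.25); where("above")
ctrl.move_l(J(P,[-.104,-.088,.164]),speed=.1); where("in front")
r=ctrl.move_l(J(P,[-.104,-.138,.164]),speed=.1,until_force=20); where(f"pull {r}")
E
```

```text
closed t5.33 jig [ -61.1 -165.1  300. ] F [ 0.6 -0.8 -0.8] gap 0.0005
above t6.02 jig [-103.4  -88.3  201.3] F [-0.  -0.4  1.1] gap 0.0004
in front t6.53 jig [-103.9  -88.2  164.2] F [-0.5 -0.5  1.1] gap 0.0004
pull True t6.92 jig [-103.4 -122.2  165.4] F [0.8 5.8 2.6] gap 0.0002
```

```bash
python3 - <<'E'
from h import *
shot("w1")
r=ctrl.move_l(J(P,[-.104,-.140,.164]),speed=.08,until_force=20); where(f"pull on {r}")
ctrl.move_l(J(P,[-.104,-.082,.164]),speed=.15); where("back")
shot("w2")
E
```

```text
pull on True t7.18 jig [-103.4 -125.8  165.4] F [ 0.6 15.7  2.6] gap 0.0005
back t7.63 jig [-103.9  -82.5  164.2] F [0.5 0.7 0.5] gap 0.0010
```

View pics/w1.png

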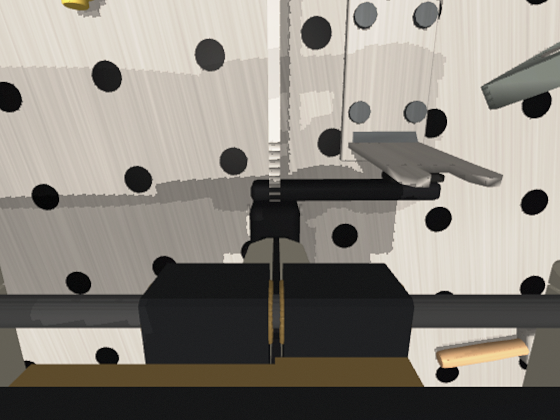

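View pics/w2.png

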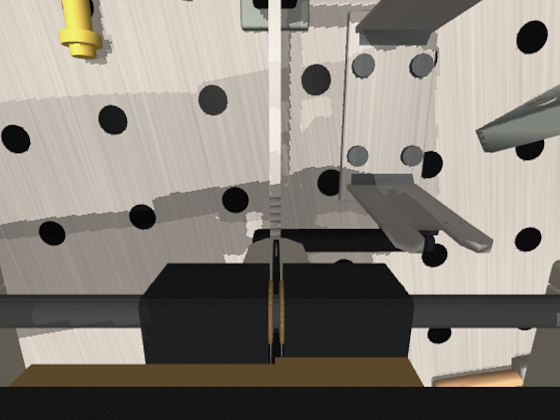

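```bash
python3 - <<'E'
from h import *
for n,uv in [("wBc",(300/3.1+190,138/3.1+85)),("w1",(340,180)),("w2",(340,230))]:
    W=dict(np.load(f"pics/{n}.npz")); im=cv2.imread(f"pics/{n.replace('c','')}.png"); u=int(uv[0]); 
    g=im[int(uv[1])-8:int(uv[1])+8,u-3:u+4].mean((1,2)); k=np.argmin(np.diff(g)); v=int(uv[1])-8+k+.5
    print(n,v,jinv(back(W,(u,v),.09))*1000)
E
```

```text
wBc 128.5 [-49.7858611  -98.80014488  90.        ]
w1 178.5 [-56.33965409 -89.38873309  90.        ]
w2 228.5 [-55.08756759 -87.60485353  90.        ]
```

```bash
python3 - <<'E'
from h import *
r=ctrl.move_l(J(P,[-.104,-.138,.164]),speed=.08,until_force=25); where(f"pull {r}")
r=ctrl.move_l(J(P,[-.104,-.138,.164]),speed=.06,until_force=20); where(f"pull+ {r}")
ctrl.move_l(J(P,[-.104,-.076,.164]),speed=.15); where("back")
shot("w3")
E
```

```text
pull True t8.22 jig [-103.7 -120.1  164.8] F [ 1.  18.9  2.8] gap 0.0006
pull+ True t8.43 jig [-103.7 -120.4  164.9] F [ 0.5 20.1  3.3] gap 0.0004
back t8.88 jig [-104.   -76.7  163.9] F [ 0.4 -0.2 -0.5] gap 0.0002
```

View pics/w3.png

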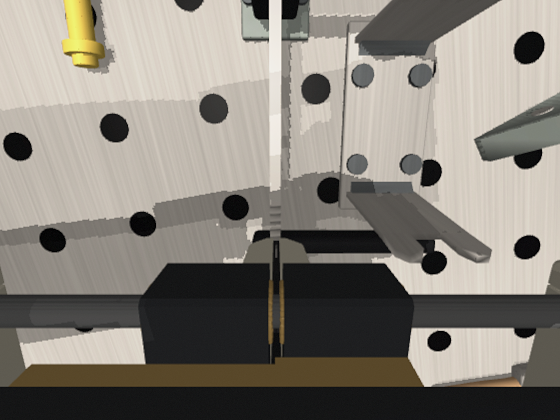

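```bash
python3 - <<'E'
from h import *
for k,(y) in enumerate([-.070,-.064]):
    r=ctrl.move_l(J(P,[-.104,-.138+.005*k,.164]),speed=.08,until_force=27); where(f"pull {r}")
    r=ctrl.move_l(J(P,[-.104,-.138+.005*k,.164]),speed=.06,until_force=20); where(f"pull+ {r}")
    ctrl.move_l(J(P,[-.104,y,.164]),speed=.15); where("back")
    shot(f"w{4+k}")
E
python3 - <<'E'
import cv2,numpy as np
cv2.imwrite("pics/w345.png",np.hstack([cv2.imread(f"pics/w{i}.png")[0:270,240:505] for i in (3,4,5)]))
E
```

```text
pull True t9.47 jig [-103.6 -114.2  165.3] F [-0.2 18.2  3.3] gap 0.0005
pull+ True t9.68 jig [-103.6 -114.2  165.4] F [-0.1 15.7  4. ] gap 0.0003
back t10.13 jig [-104.   -70.7  164. ] F [-0.1 -0.2 -0.3] gap 0.0005
pull True t10.69 jig [-103.5 -102.9  165.6] F [-0.9 11.5  4.3] gap 0.0000
pull+ True t10.99 jig [-103.6 -108.5  165.7] F [-0.4 17.3  4.2] gap 0.0003
back t11.44 jig [-104.   -64.7  163.9] F [-0.8  0.  -0.1] gap 0.0002
```

View pics/w345.png

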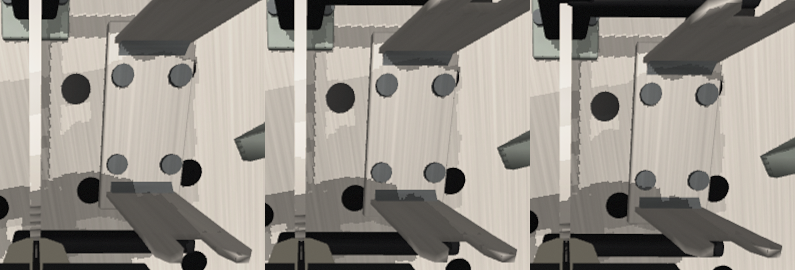

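```bash
python3 - <<'E'
from ov import *
for n in ("w4","w5"):
    W=dict(np.load(f"pics/{n}.npz"));im=cv2.imread(f"pics/{n}.png")
    out=[]
    for l in (.1,.05,0.0,-.03) if n=="w5" else (.1,.05):
        overlay(im.copy(),W,P,l,(150,275,330,530),2,"/tmp/o.png"); out.append(cv2.imread("/tmp/o.png"))
    cv2.imwrite(f"pics/o_{n}.png",np.vstack([np.hstack(out[i:i+2]) for i in range(0,len(out),2)]))
E
```

```text
(no output)
```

View pics/o_w5.png

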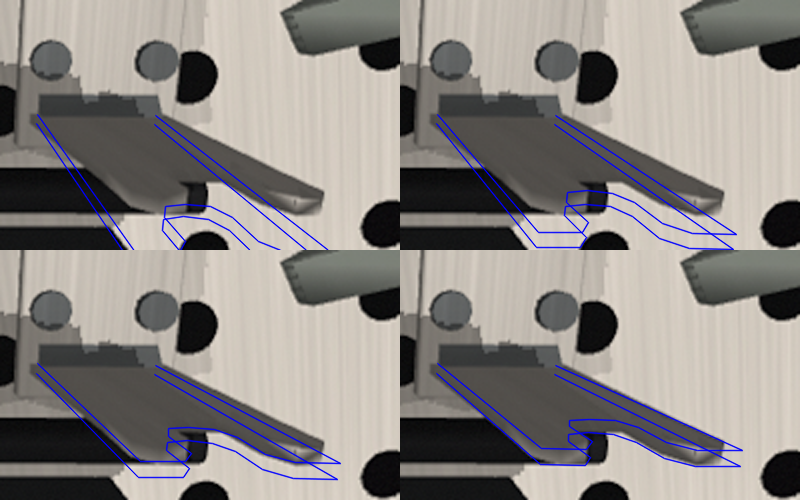

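View pics/o_w4.png

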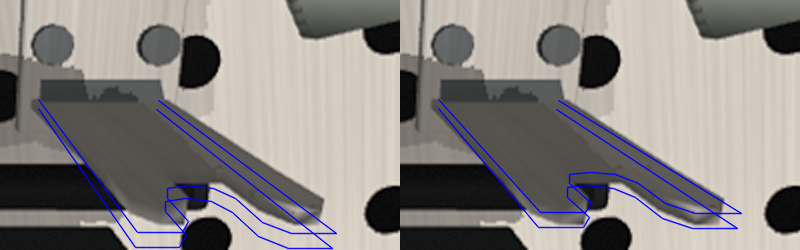

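```bash
python3 - <<'E'
from h import *
yaw=1.31; ty=np.array([-np.sin(yaw),np.cos(yaw),0]); m=np.array([.5003,.4005,0])
ctrl.move_l(J(P,[-.104,-.064,.215]),speed=.25)
ctrl.movep(m-ty*.065+[0,0,.25],down(yaw)); where("hover")
im,W=shot("x1")
for c in [(m-ty*.093),(m+ty*.093)]: print(proj(W,c+[0,0,.044]))
ctrl.move_gripper(.055,30); where("open")
E
```

```text
hover t13.25 jig [-106.3  310.4  249.8] F [-0.1 -0.8  0.7] gap 0.0002
[276.77007628 209.944077  ]
[276.49947002  36.17955292]
open t14.30 jig [-106.8  311.4  250. ] F [ 0.  -0.1 -0.1] gap 0.0551
```

View pics/x1.png

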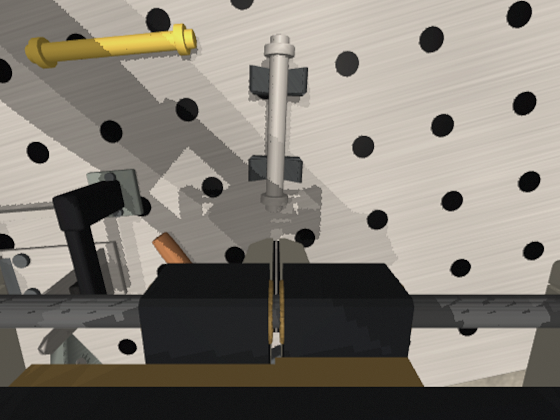

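```bash
python3 - <<'E'
import cv2
a=cv2.imread("pics/x1.png")
cv2.imwrite("pics/x1c.png",cv2.resize(a[25:220,235:320],None,fx=3,fy=3,interpolation=cv2.INTER_CUBIC))
E
```

```text
(no output)
```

View pics/x1c.png

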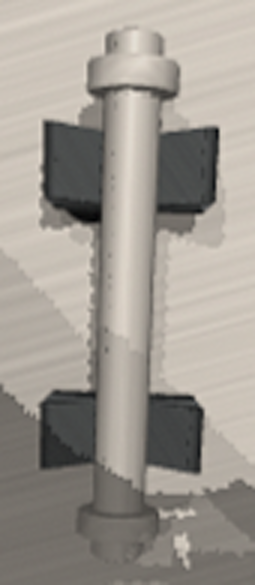

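```bash
python3 - <<'E'
from h import *
W=dict(np.load("pics/x1.npz"))
u=back(W,(279.1,53.7),.044);l=back(W,(274.7,197.3),.044)
d=u-l;print(u,l,np.linalg.norm(d),"mid",(u+l)/2,"yaw",np.arctan2(-d[0],d[1]))
E
```

```text
[0.42712207 0.42281266 0.044     ] [0.57466473 0.3781657  0.044     ] 0.15414987966190768 mid [0.5008934  0.40048918 0.044     ] yaw 1.2769525304628278
```

```bash
python3 - <<'E'
from h import *
yaw=1.277; m=np.array([.5008,.4003,0])
ctrl.movep(m+[0,0,.12],down(yaw)); where()
ctrl.move_l(m+[0,0,.039],speed=.12); where("at")
ctrl.move_gripper(.0,50); where("gripped")
ctrl.move_l(m+[0,0,.25],speed=.2); where("lift")
im,W=shot("x2")
s=ctrl.snapshot("scene"); cv2.imwrite("pics/s2.png",s[150:,200:520])
E
```

```text
t14.93 jig [-170.3  316.5  121.7] F [ 1.2 -0.5  0.8] gap 0.0553
at t15.76 jig [-170.6  316.3   39.9] F [-0.3 -0.1  0.1] gap 0.0547
gripped t16.43 jig [-171.1  315.9   39.1] F [-0.9 -1.4  2.2] gap 0.0189
lift t17.64 jig [-171.3  315.7  248.3] F [ 0.1 -0.2 -7.2] gap 0.0186
```

View pics/x2.png

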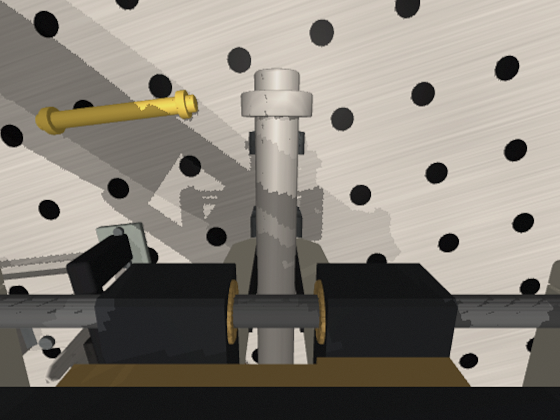

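View pics/s2.png

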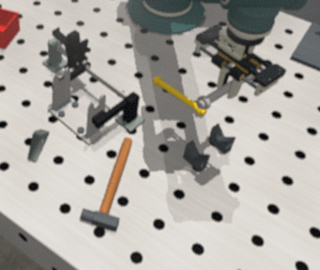

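```bash
python3 - <<'E'
from h import *
W=dict(np.load("pics/x2.npz")); W['t']=W['t']-W['R']@np.array([.001,-.0007,0])
s=st();R=Rot.from_quat(np.r_[s['orientation'][1:],s['orientation'][0]]).as_matrix()
im=cv2.imread("pics/x2.png");f=5;c0,r0=225,55
cr=cv2.resize(im[55:165,225:330],None,fx=f,fy=f,interpolation=cv2.INTER_CUBIC)
def P2(y,xx,up=0): return (proj(W,s['tcp_pos']+R@np.array([-.005-up,y,xx]))-[c0,r0])*f
a=np.linspace(0,2*np.pi,40)
for y,r,col in [(.074,.016,(0,0,255)),(.084,.016,(255,0,0)),(.093,.01,(0,255,0))]:
    cv2.polylines(cr,[np.int32([P2(y,r*np.cos(t),r*np.sin(t)) for t in a])],True,col,1)
cv2.imwrite("pics/x2o.png",cr)
E
```

```text
(no output)
```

View pics/x2o.png

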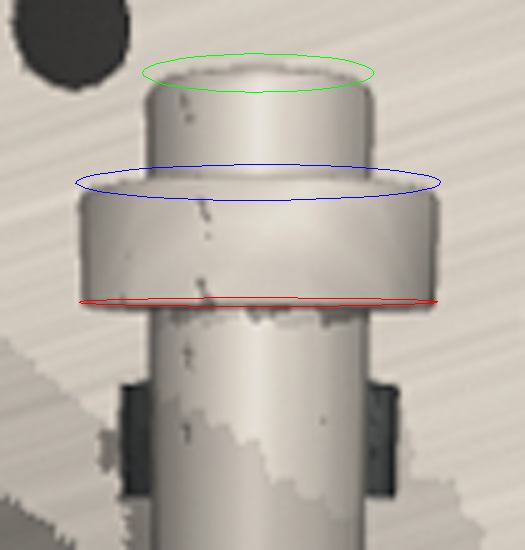

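```bash
python3 - <<'E'
from h import *
ctrl.movep(J(P,[0,.0026,.23]),down(P[2])); where("over")
ctrl.move_l(J(P,[0,.0026,.158]),speed=.12); where("near")
shot("x3"); s=ctrl.snapshot("scene"); cv2.imwrite("pics/s3.png",cv2.resize(s[165:305,230:350],None,fx=4,fy=4,interpolation=cv2.INTER_CUBIC))
s=ctrl.snapshot("top"); cv2.imwrite("pics/t3.png",cv2.resize(s[150:270,180:350],None,fx=4,fy=4,interpolation=cv2.INTER_CUBIC))
E
```

```text
over t19.08 jig [-2.0e-01  3.4e+00  2.3e+02] F [-0.6  1.  -6.5] gap 0.0190
near t19.83 jig [  0.3   2.8 158.8] F [-0.3  0.  -6.2] gap 0.0189
```

View pics/x3.png

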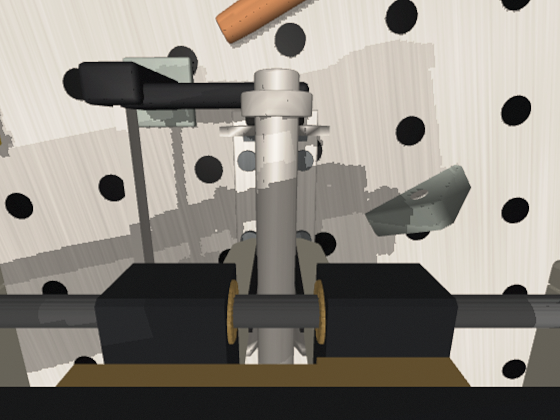

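View pics/s3.png

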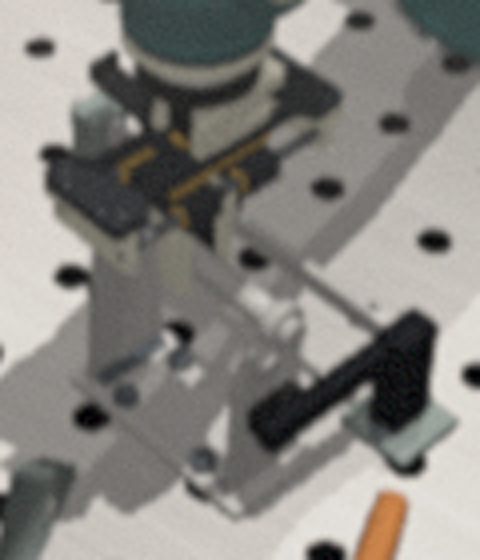

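View pics/t3.png

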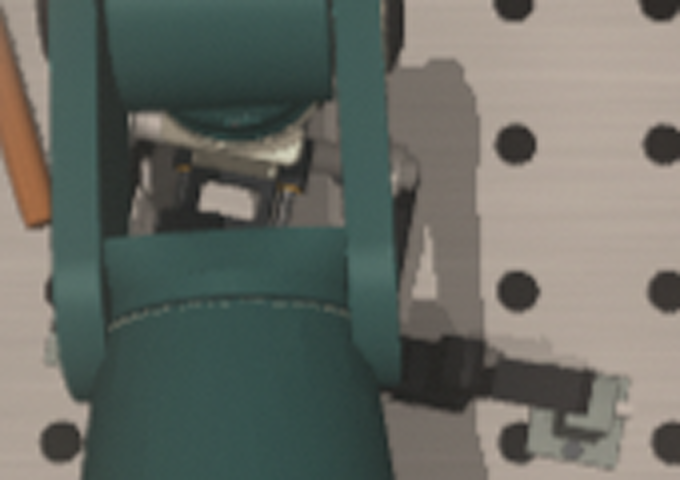

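```bash
python3 - <<'E'
from h import *
r=ctrl.move_l(J(P,[-.0003,.0026,.128]),speed=.06,until_force=12); where(f"mouth {r}")
if not r:
    r=ctrl.move_l(J(P,[-.0003,.0026,.111]),speed=.04,until_force=10); where(f"seat {r}")
shot("x4")
E
```

```text
mouth False t20.63 jig [ -0.3   2.6 128. ] F [ 0.6 -0.1 -6.1] gap 0.0189
seat True t21.02 jig [ -0.    2.6 114.6] F [-0.4 -0.1  6.4] gap 0.0187
```

View pics/x4.png

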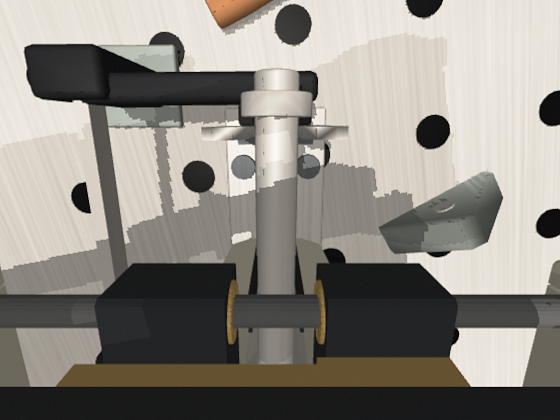

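Contact came at TCP z 114.6 mm, so the axle centre is at 119.6 mm against the expected 120. Next I open the fingers, rise and check.

```bash
python3 - <<'E'
from h import *
ctrl.move_gripper(.05); where("open")
ctrl.move_l(J(P,[-.0,.0026,.25]),speed=.2)
ctrl.move_l(J(P,[-.06,-.17,.27]),speed=.25); where("view")
shot("x5")
E
python3 - <<'E'
import cv2
a=cv2.imread("pics/x5.png"); cv2.imwrite("pics/x5c.png",cv2.resize(a[0:200,200:420],None,fx=3,fy=3,interpolation=cv2.INTER_CUBIC))
E
```

```text
open t21.77 jig [ -0.7   2.5 113.5] F [0.1 0.2 0.3] gap 0.0502
view t23.49 jig [ -59.9 -169.5  269.5] F [0.2 0.2 0.1] gap 0.0498
```

View pics/x5.png

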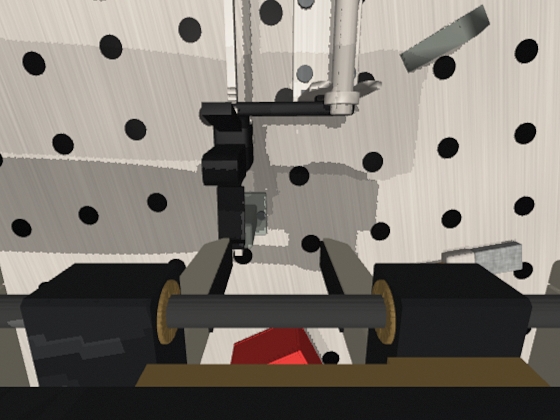

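View pics/x5c.png

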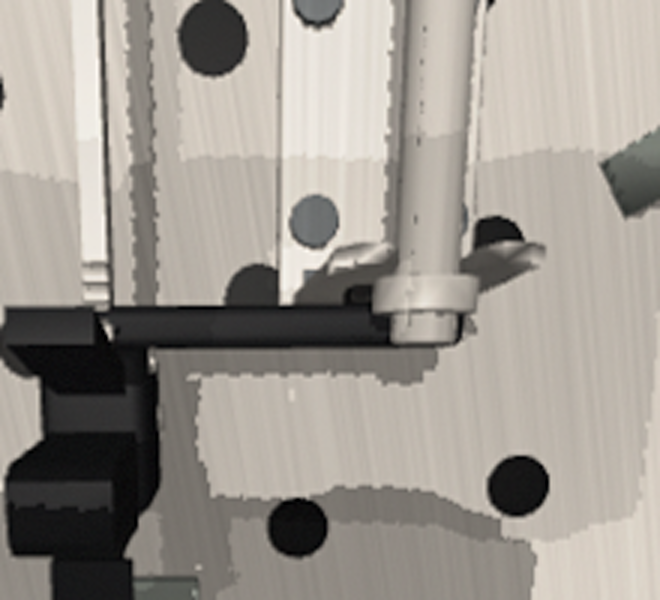

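```bash
python3 - <<'E'
from h import *
a=cv2.imread("pics/x5.png")[140:270,190:270]
cv2.imwrite("pics/x5d.png",cv2.resize(cv2.convertScaleAbs(a,alpha=2.5),None,fx=4.6,fy=4.6,interpolation=cv2.INTER_CUBIC))
W=dict(np.load("pics/x5.npz"))
for v,z in [(185,.132),(240,.132),(243,.145),(248,.145),(252,.145),(258,.145)]: print(v,jinv(back(W,(230,v),z))*1e3)
E
```

```text
185 [-103.29765006 -153.92295764  132.        ]
240 [-105.40213053 -208.95607053  132.        ]
243 [-103.4667672  -206.96719052  145.        ]
248 [-103.66024543 -212.02673337  145.        ]
252 [-103.8162728  -216.10691966  145.        ]
258 [-104.05241649 -222.28218354  145.        ]
```

View pics/x5d.png

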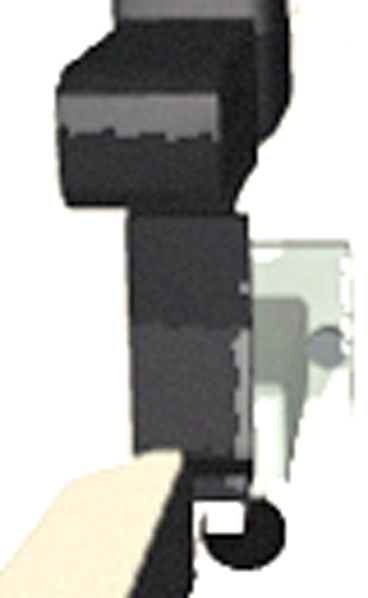

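```bash
python3 - <<'E'
from h import *
ctrl.move_l(J(P,[-.105,-.197,.20]),speed=.2)
ctrl.move_gripper(0.0,20); where("closed")
r=ctrl.move_l(J(P,[-.105,-.197,.130]),speed=.05,until_force=6); where(f"touch {r}")
r=ctrl.move_l(J(P,[-.105,-.197,.125]),speed=.03,until_force=20); where(f"press {r}")
E
```

```text
closed t25.04 jig [-105. -197.  200.] F [-0.3  0.2 -0. ] gap 0.0003
touch True t26.04 jig [-105.4 -197.2  145.5] F [ 0.6 -0.1  0.2] gap 0.0003
press True t26.50 jig [-104.3 -198.9  136.6] F [ -2.7 -10.3  11.8] gap 0.0002
```

```bash
python3 - <<'E'
from h import *
s=st();y=jinv(s['tcp_pos'])[1]
r=ctrl.move_l(J(P,[-.1045,y-.004,.131]),speed=.05,until_force=15); where(f"press {r}")
z=jinv(st()['tcp_pos'])[2]-.0005
r=ctrl.move_l(J(P,[-.1045,-.275,z]),speed=.07,until_force=22); where(f"drag {r}")
E
```

```text
press True t26.71 jig [-103.6 -203.3  135. ] F [-10.7   1.   21.8] gap 0.0009
drag True t27.56 jig [-104.2 -266.2  134.4] F [0.3 6.4 2.9] gap 0.0005
```

```bash
python3 - <<'E'
from h import *
z=jinv(st()['tcp_pos'])[2]
r=ctrl.move_l(J(P,[-.1045,-.285,z]),speed=.05,until_force=18); where(f"drag+ {r}")
a,b=ctrl.snapshot("scene"),ctrl.snapshot("top")
cv2.imwrite("pics/e1.png",cv2.resize(a[150:310,220:370],None,fx=3.7,fy=3.7,interpolation=cv2.INTER_CUBIC))
cv2.imwrite("pics/e2.png",cv2.resize(b[160:280,180:350],None,fx=4.7,fy=4.7,interpolation=cv2.INTER_CUBIC))
E
```

```text
drag+ True t27.77 jig [-104.2 -266.5  134. ] F [ 1.4 10.9  5.6] gap 0.0004
```

View pics/e1.png

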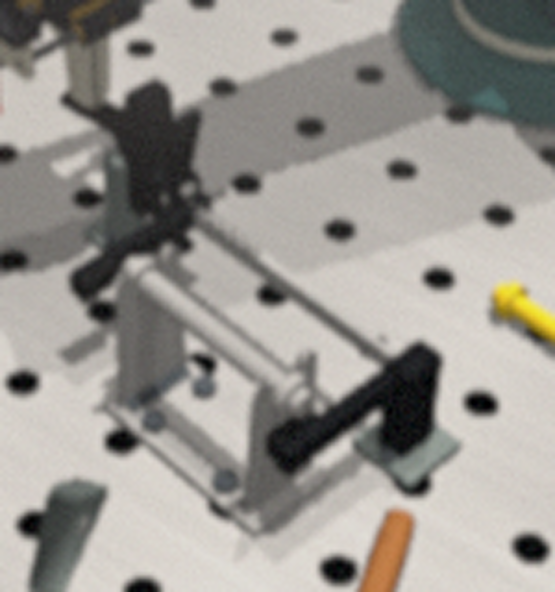

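View pics/e2.png

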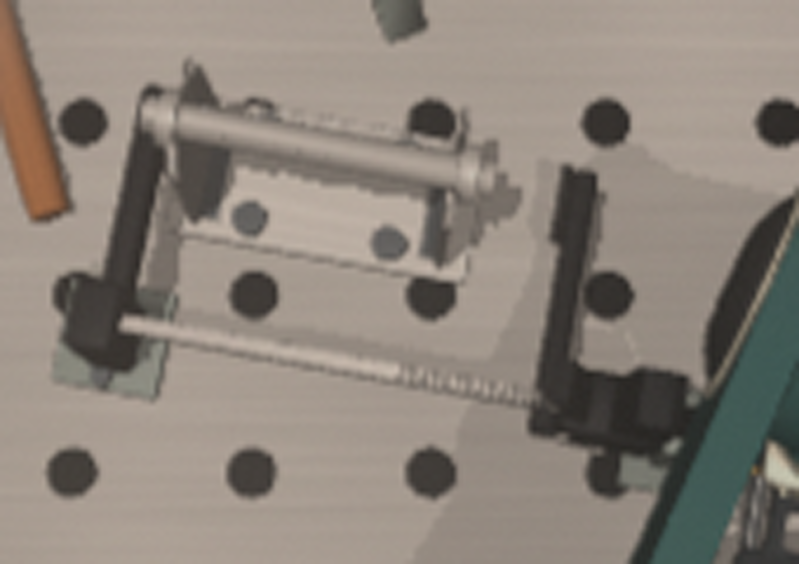

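```bash
python3 - <<'E'
from h import *
ctrl.move_l(J(P,[-.1042,-.2665,.24]),speed=.15); where("up")
ctrl.move_l(J(P,[-.06,-.215,.28]),speed=.2); where("view"); shot("f1")
ctrl.movep(J(P,[-.05,-.03,.34]),down(P[2])); shot("f2"); where("end")
a,b=ctrl.snapshot("scene"),ctrl.snapshot("top")
cv2.imwrite("pics/f3.png",a);cv2.imwrite("pics/f4.png",b)
E
python3 - <<'E'
import cv2,numpy as np
a=cv2.imread("pics/f1.png");b=cv2.imread("pics/f2.png")
cv2.imwrite("pics/f12.png",np.hstack([cv2.resize(a[0:270,180:420],None,fx=1.6,fy=1.6),cv2.resize(b[0:270,180:420],None,fx=1.6,fy=1.6)]))
E
```

```text
up t28.73 jig [-104.5 -266.4  238.6] F [-0.3  0.5 -0.7] gap 0.0010
view t29.27 jig [ -60.3 -215.1  278.8] F [0.3 0.2 0.5] gap 0.0007
end t30.17 jig [-50.  -31.5 339.2] F [-0.4 -0.4  0.7] gap 0.0009
```

View pics/f12.png

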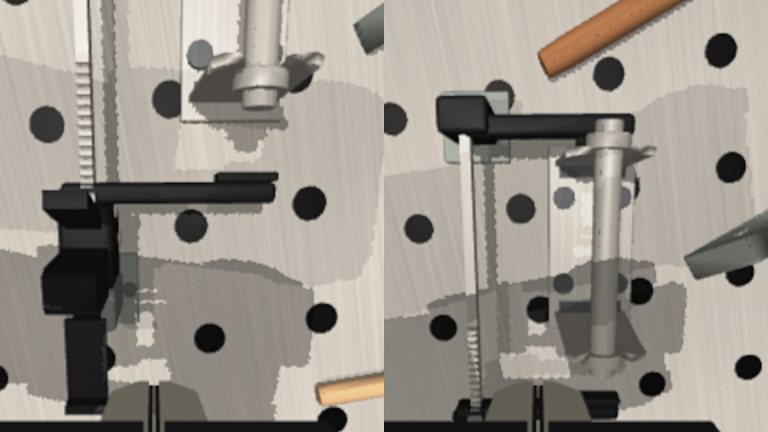

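View pics/f3.png

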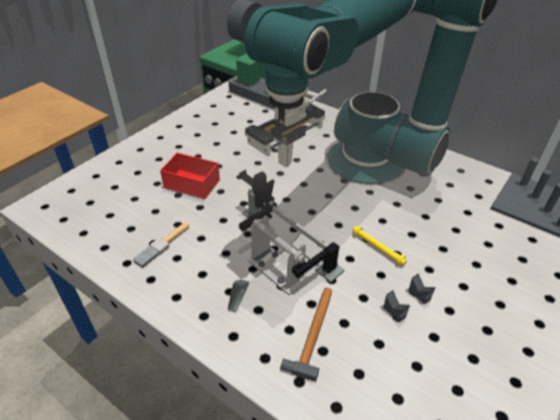

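```bash
python3 - <<'E'
from h import *
def edge(n,src,u,v,lo=10):
    W=dict(np.load(f"pics/{n}.npz"));im=cv2.imread(f"pics/{src}.png");g=im[v-lo:v+lo,u-3:u+4].mean((1,2));k=np.argmin(np.diff(g));return jinv(back(W,(u,v-lo+k+.5),.09))*1e3
print("start",edge("wBc","wB",287,128),"before release",edge("x5","x5",290,102),"end",edge("f1","f1",270,115))
E
python3 - <<'E'
import cv2
a=cv2.imread("pics/f1.png")[0:80,270:400]; cv2.imwrite("pics/f1c.png",cv2.resize(a,None,fx=5,fy=5,interpolation=cv2.INTER_CUBIC))
E
```

```text
start [-48.66510559 -98.79940182  90.        ] before release [-46.08396647 -76.86959114  90.        ] end [ -66.57551796 -133.68474173   90.        ]
```

View pics/f1c.png

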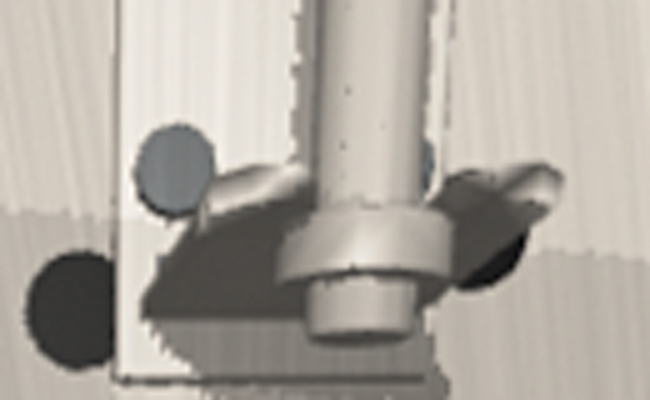

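The head travelled 56.8 mm back, so it is at about 0, and the leg rests against the collar. The axle is in both slots and the bystanders look unmoved, so I'm handing in.

```bash
python3 - <<'E'
from h import *
ctrl.sign_off(); where("off")
E
```

```text
the job is handed in; nothing more can be done
the job is handed in; nothing more can be done
```

The axle is seated in both slots with a collar outside each leg. The clamp is released and slid fully back, and the job was handed in at about 30 s of the 72 s allowed.

**What I did**
- **Clamp:** Four full pulls of the trigger with closed fingers drew the sprung leg in. The hard stop moved on by 5.6 to 6 mm with each pull. I judged the lean at about 0.13, which fits the head at about 0.057.
- **Axle:** I picked the bare steel axle (not the yellow one) from the V-blocks and lowered it in. It touched down with its centre 119.6 mm above the table, against 120 mm expected.
- **Release:** I then pressed the release lever and drew the head back to its end stop.

**Last checks**
- The wrist picture showed the sprung-leg collar outside the leg, with the leg resting against it.
- The jaw arm had moved back 56.8 mm, which puts the head at about 0.
- By eye in the last scene picture, the bin, hammer, brush, magnet and yellow bar were where they started.
- The force on the tool was about 0 with the arm clear of everything.

**What disagreed**
- **Cameras:** The scene and top cameras were 3 to 6 mm off the wrist camera, so I worked from the wrist view corrected to the table's hole grid.
- **Axle length:** I first measured 154 mm between the collars' inner faces, against 148 mm given. The midpoint held up to about 1 mm once the axle was gripped.
- **First and fourth pulls:** Each stopped early on its force limit, so I carried it on to the hard stop.

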